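# Unclamp the last drilled plate and stack the batch on the tilted drain rack

## Task

Throw the toggle clamp of the drilling fixture fully open and leave it open, then take the drilled plate out of the fixture and stack it with the two drilled plates lying on the table on the tilted drain rack, in any order. Lay (do not drop) the plates flat one on another, lengthwise up the slope, edges in line, each with its low short end right up against the rack's backstop. Leave the oil bottle, V-block and brush where they are.

Things in the scene. Friction and masses are not known exactly. Their poses are not given: they have to be found in the camera images.
- plate_clamped: A flat drilled aluminium mounting plate, 140 mm long (its x), 50 mm wide (its y), 15 mm thick (its z), 0.28 kg nominal, with a 9 mm hole at each corner and an 18 mm one in the middle; origin at the centre of the block. It starts in the drilling fixture, lying level on two rests, its underside 35 mm above the table, under the closed clamp.
- plate_near: A flat drilled aluminium mounting plate, 140 mm long (its x), 50 mm wide (its y), 15 mm thick (its z), 0.28 kg nominal, with a 9 mm hole at each corner and an 18 mm one in the middle; origin at the centre of the block. It starts flat on the table, nearer the robot.
- plate_far: A flat drilled aluminium mounting plate, 140 mm long (its x), 50 mm wide (its y), 15 mm thick (its z), 0.28 kg nominal, with a 9 mm hole at each corner and an 18 mm one in the middle; origin at the centre of the block. It starts flat on the table, farther from the robot.
- rack_shelf: The sloping shelf of the fixed green drain rack: a flat black ribbed rubber face 160 mm wide, 190 mm long up the slope, tilted 30 degrees, low end towards the robot, no side walls. Origin: on the face, at the middle of the foot of the backstop, 50 mm above the table. x runs up the slope along the face, y across it, z square out of the face.
- backstop (a point): Middle of the top edge of the rack's backstop: a green lip at the shelf's x = 0 over its full width, 50 mm high along the shelf's z. A plate against it has its centre at shelf x = 70 mm and z = 7.5, 22.5 or 37.5 mm (first, second, third in the stack). Plates may stay on the slope where they are left or slide down, as friction happens to be, so run each one down to the stop.
- fixture: The grey drilling fixture, bolted down: base plate 15 mm thick, x from -100 to +165 mm, y from -60 to +60 mm. Origin: on the table under the centre of the clamped plate; x runs along that plate towards the clamp, z up. The plate lies on two cross bars 12 x 50 x 20 mm at x = -45 and +45 mm, its top 50 mm above the table; between them its long sides are free for the fingers.
- dowel (a point): Top of the fixture's end dowel. Three 10 mm dowels, 43 mm high above the table, locate the plate with 1.5 mm play, at fixture (x, y) = (-76.5, 0), (-55, 31.5) and (55, 31.5) mm.
- clamp_handle (a joint): Angle of the toggle clamp's red handle (rad). 0: clamped, handle upright, clamp arm level over the plate's end. It is thrown away from the plate (to the fixture's +x) about an axis along the fixture's y; 1.05 is fully open (stop). The linked clamp arm turns 1.6 times as far and stands upright when open. The handle stays where it is left and takes about 3 N at the grip to move.
- clamp_pad (a point): Underside of the rubber pad (15 mm across) on the clamp arm, just on the plate when clamped. The arm is a bar 16 mm wide, pivoted at fixture x = 102 mm, 66 mm above the table, reaching 70 mm from its pivot. The clamp's block spans fixture x = 97 to 151 mm, 40 mm high; its cheeks reach 79 mm above the table.
- clamp_grip (a point): A point on the axis of the red handle grip, 65 mm from the handle's pivot; the grip is a round bar of 18 mm diameter, from 29 to 97 mm from the pivot. With the clamp closed it is upright and its tip is 167 mm above the table.
- clamp_pivot (a point): The pivot of the red handle: fixture x = 122 mm, y = 0, 70 mm above the table. It does not move.
- oil_bottle: A green plastic oil bottle with a red cap, diameter 56 mm, 150 mm high, standing on the table; origin at the centre of its base. Leave it alone.
- v_block: A steel V-block, 75 x 60 x 45 mm high, on the table; origin at the centre of its underside. Leave it alone.
- chip_brush: A bench brush 170 mm long lying along its x on the table; origin at the middle of its underside. Leave it alone.
Things that resemble listed ones, but are neither listed nor needed, are in the scene too. Leave any black or orange look-alike of the plate_near alone.

How it is judged:
By the outcome, as a careful person would: the job done as asked, in the order asked, and still so for the second after the job is handed in, with the robot touching nothing.
It also fails if it takes over 70 s, if anything falls off the work surface, if the arm or the gripper's body presses on something with over 40 N, if the wrist force passes 120 N, or if a joint passes its speed limit or range.

## Robot

A 6-joint arm with a two-finger parallel gripper is mounted at the origin on the work surface. World frame = base frame: x ahead of the robot, y to its left, z up, the work surface at z = 0. Lengths are in m, angles in rad, forces in N, time in s.
With the tool pointing down it reaches from about 0.375 to 0.9 m from the base axis. Payload 3.1 kg.
Tool frame: the origin (TCP) lies at the centre of the arm's flange, where the gripper is bolted on; the fingertips stand 182 mm ahead of it and the grasp point (between the pads) lies ahead of it (r.tcp_to_grasp is the z of the grasp point in the tool frame, in m); z points along the fingers, y is the direction in which the jaws open and shut (so a half turn about z gives the same grasp; the last joint's range is limited). The gripper opens to 87 mm and grips with 3 to 60 N. Pads are 19 mm wide; open, the fingers measure 117 mm over their backs; the gripper's body (75 mm by 190 mm) begins 51 mm behind the grasp point.
Start: joints at [0.947, 0.527, 1.433, -0, 1.181, -0.178], TCP at [0.269, 0.564, 0.405] pointing down, gripper open.
Joint ranges: [-3.08, 3.08], [-0.75, 2.2], [0.22, 2.44], [-1.43, 4.57], [0, 2.65], [-2.85, 2.85]. Speed limits (rad/s): [2.79, 2.79, 3.14, 3.14, 3.14, 3.14].

## Interface

Orientations are given as a 3x3 rotation matrix whose columns are the frame's x, y, z axes.
In Python, from bench import r, cams, models gives the robot as it stands.
- The arm moves only by the tool play_rows, never from a script. Its argument "moves" is a list of rows, each a list of 3 entries, a list of its own where there are three numbers: the shift along the tool's x, y, z in units of 30 mm (1.0 is 30 mm), then the turn about the tool's z in rad, then the opening, from 0 (shut) to 1 (fully open). In form: [[[dx, dy, dz], turn, grip], ...]. A call has exactly 8 rows; each row shifts and turns the commanded pose from where the row before left it, along the tool's axes as they then stand; what a row does not reach is not made up. A row lasts 1/8 s, in which the tool goes at most 62.5 mm and 10.7 degrees, less where a joint would pass 70% of its speed; a pose out of reach is approached as far as the arm can. A call is refused whole if a number of a shift passes 1 or a number of a turn 0.188, either way. A call with a gripper value outside its range is refused whole. The fingers move at their own pace and stop on an object; the grip force is fixed at half the most. Time passes only in rows, so rows that do not move let the fingers close, or fill a call up. It gives the time, the measured TCP pose, the force and the opening at its end, in the units of the state.
- r.observe(): the state, without advancing time (a new reading comes with each control period).
- cams.get_image(name): name is "side" or "top"; returns a dict with "color" (480x640x3 uint8, red, green, blue), "fx", "fy", "cx", "cy" (pixels), "origin" and "orientation" of the camera in the world. Camera axes: x right, y down, z forward; pixel columns grow to the right and rows downward; lengths in m; the calibration is good to about 2 mm. A picture is of the moment at which its call begins. There is no depth.
- r.close_job(): hands the job in, once; it reports no verdict.
Trained networks look in a picture, given as the dict that the camera call returned (one of the last four; its "shot" number tells which), for a name from the list of things; names that differ only in an ending like _2 or _b are one class to them, and where a whole thing is asked for, a point or a joint stands for the part that bears it (a point fixed in the world has none). Each returns a list of dicts, best first, with "p" (0 to 1); they miss things now and then, are a little off and sometimes report something else, mostly with a low value. They report only what shows in the picture. A call takes as long as a camera call. They do not tell look-alikes from the thing itself.
- models.cut_out(picture, label): "mask" (480x640 bool, what is visible of it) and "bbox" ([left, top, width, height] in pixels, round what is visible of it).
The state is a dict: "t": time; "joint_pos": joint angles; "qd": joint speeds; "effort": joint torques, N m; "ee_pos": TCP position; "tool_rot": TCP orientation; "wrist_force": force on the tool from outside, world axes, zero at the start; "torque": the same for the moment, N m; "opening": opening from 0.0 (shut) to 1.0 (fully open).
Only numpy, scipy, OpenCV 4.12 (cv2) and the standard library are available. Lean on these libraries where they do the work, as an engineer would, in place of code of your own. Each camera call takes 0.05 s, during which the arm holds its last target. There are 200 camera calls.

## Working session

There is one attempt and no reset: what is moved stays moved. The work goes in short steps, Python scripts to look and compute and a tool call to move; the robot and the scene stay as the last step left them, time stands still between calls to the robot, and variables do not carry over. Pictures are saved under pics/ and viewed, about 8 in all and at most 12, crops included, and the job is handed in when it is done.

Besides the shell and the picture viewer there is one more tool, called in YAML: its name, and indented under it one key for each argument. play_rows: Moves the arm, as the interface text tells. Its arguments: {"type":"object","properties":{"moves":{"type":"array"}},"required":["moves"]}

```bash
ls; mkdir -p pics; python3 - <<'E'
from bench import r,cams,models
import cv2,numpy as np
print(r.observe()); print(r.tcp_to_grasp)
ims=[]
for n in("side","top"):
    p=cams.get_image(n); print(n,p["fx"],p["fy"],p["cx"],p["cy"],p["origin"],np.round(p["orientation"],4).tolist(),p["shot"])
    cv2.imwrite(f"pics/{n}0.png",p["color"][:,:,::-1])
    for l in("plate_clamped","plate_near","rack_shelf","fixture","clamp_handle"):
        print(l,[(round(d["p"],2),d["bbox"]) for d in models.cut_out(p,l)][:6])
E
```

```text
pics
{'t': 0.0, 'joint_pos': array([ 9.46514172e-01,  5.28457873e-01,  1.43390105e+00, -2.91253175e-05,
        1.18135362e+00, -1.78504736e-01]), 'qd': array([-3.67077988e-05,  4.77846821e-04, -7.96223450e-04, -6.74877027e-04,
       -6.68086461e-04,  1.36771551e-03]), 'effort': array([ 2.59066073e-04, -4.40037024e+01, -1.76590776e+01,  6.32920861e-02,
        5.82050357e-02, -1.72877708e-04]), 'ee_pos': array([0.26925163, 0.56365169, 0.40377669]), 'tool_rot': array([[-9.02280314e-01,  4.31148181e-01, -1.21724641e-03],
       [ 4.31149757e-01,  9.02278712e-01, -1.73579365e-03],
       [ 3.49911251e-04, -2.09098794e-03, -9.99997753e-01]]), 'wrist_force': array([-0.08134595,  0.18158507,  0.2805497 ]), 'torque': array([-0.00721555,  0.01414998,  0.02262158]), 'opening': 0.9991974782084477}
0.1635
side 469.8612367413939 469.8612367413939 321.0697880583947 242.8146901526544 [0.41244043 0.64527845 0.8798329 ] [[-0.9945, -0.0757, 0.0723], [-0.1046, 0.7481, -0.6553], [-0.0045, -0.6592, -0.7519]] 1
plate_clamped [(0.77, [306.5, 177.9, 26.0, 43.2]), (0.24, [208.9, 348.5, 135.0, 106.1])]
plate_near [(0.87, [305.3, 288.2, 59.7, 24.8]), (0.78, [365.6, 350.4, 70.4, 26.3]), (0.58, [398.0, 194.4, 52.7, 26.1]), (0.48, [291.4, 126.4, 53.2, 114.2])]
rack_shelf [(0.69, [212.1, 345.3, 130.9, 113.1])]
fixture [(0.74, [291.4, 128.5, 54.4, 112.1])]
clamp_handle []
top 446.89557848082774 446.89557848082774 318.80838413699496 228.30996924347585 [ 0.30551869 -0.01414497  1.04100227] [[-0.0223, -0.9814, 0.1908], [-0.9996, 0.0184, -0.0217], [0.0178, -0.1912, -0.9814]] 2
plate_clamped [(0.92, [371.8, 199.5, 66.6, 35.6]), (0.74, [361.2, 257.0, 35.1, 37.3])]
plate_near [(0.79, [267.3, 224.2, 32.1, 58.0]), (0.69, [408.9, 305.8, 32.3, 71.3])]
rack_shelf [(0.97, [93.8, 156.2, 107.9, 115.2])]
fixture [(0.86, [352.6, 183.7, 125.4, 69.6])]
clamp_handle [(0.65, [452.0, 187.8, 25.6, 21.7])]
```

View pics/top0.png

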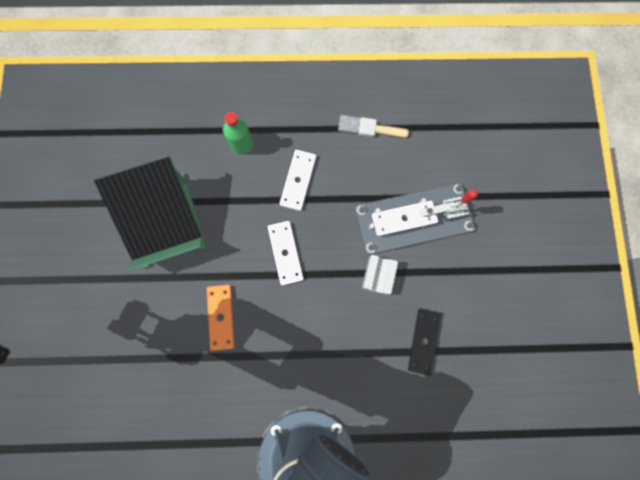

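View pics/side0.png

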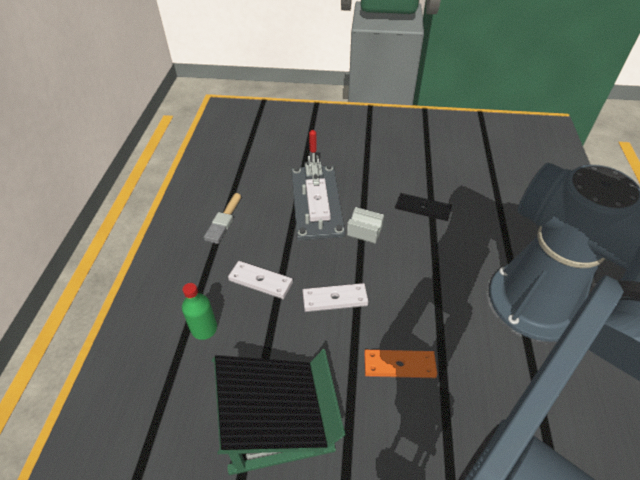

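Plates: white far (298,180), near (285,252) in top; look‑alikes orange (220,318) and black (426,342) are to be left alone; the clamped plate is at (405,218), handle at (470,196), rack at (150,213).

```bash
cat > h.py <<'E'
from bench import r,cams,models
import cv2,numpy as np
def toz(p,uv,z):
    uv=np.atleast_2d(np.asarray(uv,float)); R=np.array(p["orientation"]);o=np.array(p["origin"])
    d=np.c_[(uv[:,0]-p["cx"])/p["fx"],(uv[:,1]-p["cy"])/p["fy"],np.ones(len(uv))]@R.T
    return o+d*((z-o[2])/d[:,2])[:,None]
def proj(p,X):
    c=(np.atleast_2d(X)-np.array(p["origin"]))@np.array(p["orientation"])
    return np.c_[p["fx"]*c[:,0]/c[:,2]+p["cx"],p["fy"]*c[:,1]/c[:,2]+p["cy"]]
def plate(p,uv,z,rad=45,th=165):
    c=p["color"].min(2); m=(c>th).astype(np.uint8)
    n,l=cv2.connectedComponents(m,connectivity=4); k=l[int(uv[1]),int(uv[0])]
    if k==0: return None
    v,u=np.nonzero(l==k)
    w=cv2.minAreaRect((toz(p,np.c_[u,v],z)[:,:2]*1000).astype(np.float32))
    b=cv2.boxPoints(w); e=b[1]-b[0],b[2]-b[1]; e=max(e,key=np.linalg.norm)
    return np.round(w[0],1),np.round(w[1],1),round(np.degrees(np.arctan2(e[1],e[0]))%180,1)
E
python3 - <<'E'
from h import *
t=cams.get_image("top");s=cams.get_image("side")
for n,p,L in(("top",t,[(298,172),(285,240),(392,221)]),("side",s,[(248,275),(320,298),(317,190)])):
    for uv,z in zip(L,(.015,.015,.05)): print(n,p["color"][uv[1],uv[0]],plate(p,uv,z))
def crop(p,x,y,w,h,k=4): return cv2.resize(p["color"][y:y+h,x:x+w,::-1],None,fx=k,fy=k,interpolation=cv2.INTER_CUBIC)
a=np.vstack([np.hstack([crop(t,85,145,130,130,3),crop(t,350,175,136,130,3)]),np.hstack([crop(s,205,340,145,65*2-10,2),crop(s,285,125,110,120,2),crop(s,270,60,144,120,2)])])if 0 else None
A=crop(t,85,145,130,130,3);B=crop(t,350,175,134,130,3)
C=crop(s,205,343,130,0+130,3)[:0]
cv2.imwrite("pics/c1.png",np.hstack([A,B]))
C=crop(s,205,340,145,137,3)[:390];D=crop(s,282,120,80,130,4);
C=crop(s,205,340,145,130,4);D=crop(s,285,122,55,130,4)
cv2.imwrite("pics/c2.png",np.hstack([C,D]))
E
```

```text
top [246 246 247] (array([625.6,  11.6]), array([ 54.2, 145.1]), np.float32(164.0))
top [247 246 247] (array([450.4,  43.5]), array([144.4,  53.9]), np.float32(12.5))
top [247 246 247] (array([ 529.9, -261.1]), array([ 62.8, 230.4]), np.float32(101.5))
side [226 221 219] (array([625.4,  14.2]), array([ 57.8, 140.9]), np.float32(163.8))
side [226 219 218] (array([448.5,  46.5]), array([140.7,  58.6]), np.float32(12.4))
side [225 219 219] (array([ 516.9, -224. ]), array([ 50.7, 160.9]), np.float32(101.6))
```

View pics/c1.png

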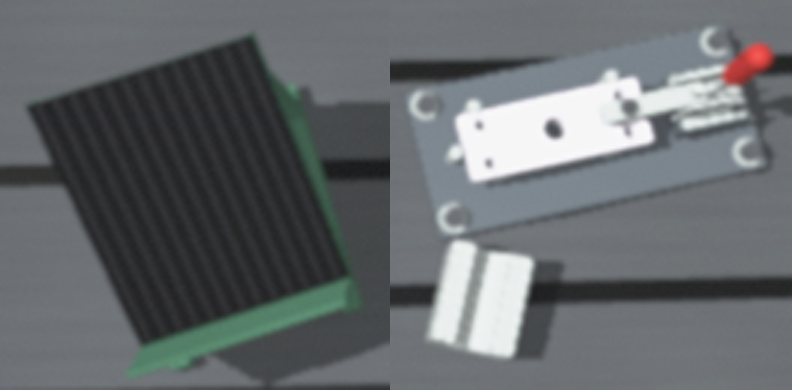

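View pics/c2.png

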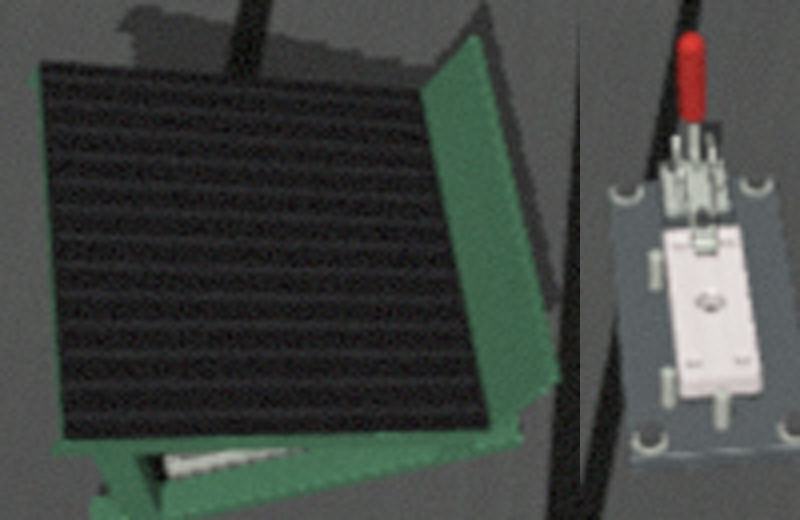

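Crops show the four face corners of the rack, the base and plate corners and the red handle; I read these and fit poses now.

```bash
cat >> h.py <<'E'
from scipy.optimize import least_squares
def Rz(a): c,s=np.cos(a),np.sin(a); return np.array([[c,-s,0],[s,c,0],[0,0,1.]])
RACK=np.array([[np.cos(np.pi/6),0,-.5],[0,1,0],[.5,0,np.cos(np.pi/6)]])
def fit(obs,L,x0):  # obs: list of (pic, uv, local pts in yawed frame)
    f=lambda q:np.concatenate([(proj(p,P@Rz(q[2]).T+[q[0],q[1],0])-uv).ravel() for p,uv,P in obs])
    s=least_squares(f,x0,loss="soft_l1"); return s.x,np.round(s.fun.reshape(-1,2),1)
def plan(x,y,ztip,yawdeg,n):
    "yaw = world direction of tool y; prints rows to reach the grasp-axis xy and tip height"
    o=r.observe(); R=o["tool_rot"]; p=o["ee_pos"]; y0=np.arctan2(R[1,1],R[0,1])
    d=(np.radians(yawdeg)-y0+np.pi/2)%np.pi-np.pi/2; D=(np.array([x,y,ztip+.182])-p)/n/.03
    print("pos",np.round(p*1000,1),"tip",round(p[2]*1e3-182,1),"yaw",round(np.degrees(y0),2),"F",np.round(o["wrist_force"],1),"op",round(o["opening"],3),"t",o["t"],"j6",round(o["joint_pos"][5],2))
    for k in range(n):
        a=y0+d*k/n; ty=np.array([np.cos(a),np.sin(a),0]); tx=np.array([ty[1]*-1,ty[0],0])
        print([[round(float(D@tx),2),round(float(D@ty),2),round(float(-D[2]),2)],round(float(-d/n),3)])
E
python3 - <<'E'
from h import *
t=cams.get_image("top");s=cams.get_image("side")
px=lambda L,k,x,y:(np.array(L,float)+.5)/k-.5+[x,y]
F=np.array([[.19,.08,0],[.19,-.08,0],[0,.08,0],[0,-.08,0]])@RACK.T+[0,0,.05]
ut=px([(28,106),(252,36),(145,348),(348,275)],3,85,145);us=px([(65,438),(41,62),(490,430),(420,88)],4,205,340)
for o in([(t,ut,F)],[(s,us,F)],[(t,ut,F),(s,us,F)]):
    q,e=fit(o,0,[.45,.3,.2]);print("rack",np.round(q[:2]*1e3,1),np.degrees(q[2]).round(2),e.tolist())
z=.015
B=np.array([[-.1,.06,z],[.165,.06,z],[.165,-.06,z],[-.1,-.06,z],[-.07,.025,.05],[-.07,-.025,.05],[.07,-.025,.05],[.07,.025,.05]])
ft=px([(18,88),(338,28),(378,168),(52,238),(65,115),(80,182),(265,140),(250,78)],3,350,175)
Bs=B[[1,0,2,4,5]];fs=px([(32,188),(52,458),(192,180),(104,388),(181,383)],4,285,122)
for o in([(t,ft,B)],[(s,fs,Bs)],[(t,ft,B),(s,fs,Bs)]):
    q,e=fit(o,0,[.52,-.22,-1.4]);print("fix",np.round(q[:2]*1e3,1),np.degrees(q[2]).round(2),e.tolist())
for l in("oil_bottle","v_block"):
  for p in(t,s):
    d=models.cut_out(p,l)
    if d:
        x,y,w,h=d[0]["bbox"]; print(l,d[0]["p"],toz(p,[x+w/2,y+h/2],.05)[0].round(3))
E
```

```text
rack [458.5 301.8] 18.22 [[-0.3, 0.2], [0.0, -0.6], [-0.6, -0.2], [1.5, 0.6]]
rack [457.7 303.9] 17.82 [[-0.1, 0.2], [-0.3, -0.5], [0.3, -0.3], [0.0, 0.6]]
rack [458.  303.3] 17.9 [[-0.7, 0.1], [-0.3, -0.3], [-1.4, -0.1], [0.8, 1.0], [-0.0, -0.1], [-0.4, -0.7], [0.3, -0.6], [-0.1, 0.4]]
fix [ 519.8 -233.2] -79.38 [[-0.6, 0.7], [0.2, -1.0], [0.4, 0.4], [-0.5, -0.1], [1.4, -0.1], [1.5, -1.3], [-0.5, 0.5], [-1.1, 0.3]]
fix [ 516.4 -228.5] -78.74 [[-0.7, 0.1], [-0.3, 1.7], [1.2, -0.5], [-0.4, -0.3], [0.6, -0.4]]
fix [ 518.8 -232.5] -79.07 [[-1.0, 1.3], [-0.3, -0.9], [0.1, 0.5], [-0.7, 0.6], [1.1, 0.6], [1.2, -0.6], [-0.8, 0.8], [-1.5, 0.6], [-1.0, -1.0], [-1.3, 0.4], [0.9, -1.4], [-1.3, -1.6], [-0.4, -1.6]]
oil_bottle 0.81 [0.726 0.151 0.05 ]
oil_bottle 0.9 [0.722 0.135 0.05 ]
v_block 0.74 [ 0.391 -0.168  0.05 ]
v_block 0.79 [ 0.396 -0.146  0.05 ]
```

```bash
python3 -c "
from h import *
plan(.5358,-.3203,.205,11.1,24)"
```

```text
pos [269.4 563.9 404.8] tip 222.8 yaw 64.46 F [-0.6  0.4 -0.3] op 1.003 t 1.0 j6 -0.18
[[-0.86, -0.95, 0.02], 0.039]
[[-0.9, -0.91, 0.02], 0.039]
[[-0.93, -0.88, 0.02], 0.039]
[[-0.97, -0.84, 0.02], 0.039]
[[-1.0, -0.8, 0.02], 0.039]
[[-1.03, -0.76, 0.02], 0.039]
[[-1.06, -0.72, 0.02], 0.039]
[[-1.09, -0.68, 0.02], 0.039]
[[-1.11, -0.64, 0.02], 0.039]
[[-1.14, -0.6, 0.02], 0.039]
[[-1.16, -0.55, 0.02], 0.039]
[[-1.18, -0.51, 0.02], 0.039]
[[-1.2, -0.46, 0.02], 0.039]
[[-1.21, -0.41, 0.02], 0.039]
[[-1.23, -0.37, 0.02], 0.039]
[[-1.24, -0.32, 0.02], 0.039]
[[-1.25, -0.27, 0.02], 0.039]
[[-1.26, -0.22, 0.02], 0.039]
[[-1.27, -0.17, 0.02], 0.039]
[[-1.28, -0.12, 0.02], 0.039]
[[-1.28, -0.07, 0.02], 0.039]
[[-1.28, -0.02, 0.02], 0.039]
[[-1.28, 0.03, 0.02], 0.039]
[[-1.28, 0.08, 0.02], 0.039]
```

play_rows:
  moves:
    - [[-0.86,-0.95,0],0,0]
    - [[-0.86,-0.95,0],0,0]
    - [[-0.86,-0.95,0],0,0]
    - [[-0.86,-0.95,0],0,0]
    - [[-0.86,-0.95,0],0,0]
    - [[-0.86,-0.95,0],0,0]
    - [[-0.86,-0.95,0],0,0]
    - [[-0.86,-0.95,0],0,0]

```text
t: 2.0
ee_pos: [0.3577, 0.2681, 0.405]
tool_rot: [[-0.902, 0.431, 0.001], [0.431, 0.902, 0.0], [-0.001, 0.001, -1.0]]
wrist_force: [0.4, 0.3, -0.7]
opening: 0.175
```

play_rows:
  moves:
    - [[-0.86,-0.95,0],0,0]
    - [[-0.86,-0.95,0],0,0]
    - [[-0.86,-0.95,0],0,0]
    - [[-0.86,-0.95,0],0,0]
    - [[-0.86,-0.95,0],0,0]
    - [[-0.86,-0.95,0],0.1,0]
    - [[-0.93,-0.9,0],0.1,0]
    - [[-1,-0.8,0],0.1,0]

```text
t: 3.0
ee_pos: [0.443, -0.028, 0.405]
tool_rot: [[-0.732, 0.681, 0.001], [0.681, 0.732, -0.0], [-0.001, 0.0, -1.0]]
wrist_force: [0.3, 0.3, 0.9]
opening: 0.006
```

```bash
python3 -c "
from h import *
plan(.5358,-.3203,.19,11.1,8)"
```

```text
pos [443. -28. 405.] tip 223.0 yaw 47.07 F [0.3 0.3 0.9] op 0.006 t 3.0 j6 -1.14
[[-1.11, -0.63, 0.14], 0.078]
[[-1.16, -0.54, 0.14], 0.078]
[[-1.2, -0.45, 0.14], 0.078]
[[-1.23, -0.35, 0.14], 0.078]
[[-1.25, -0.25, 0.14], 0.078]
[[-1.27, -0.16, 0.14], 0.078]
[[-1.28, -0.06, 0.14], 0.078]
[[-1.28, 0.05, 0.14], 0.078]
```

play_rows:
  moves:
    - [[-1,-0.57,0],0.08,0]
    - [[-1,-0.47,0],0.08,0]
    - [[-1,-0.38,0],0.08,0]
    - [[-1,-0.3,0],0.08,0]
    - [[-1,-0.2,0],0.08,0]
    - [[-1,-0.12,0],0.08,0]
    - [[-1,-0.05,0],0.08,0]
    - [[-1,0,0],0.07,0]

```text
t: 4.0
ee_pos: [0.5169, -0.2684, 0.4048]
tool_rot: [[-0.191, 0.982, 0.0], [0.982, 0.191, -0.0], [-0.0, 0.0, -1.0]]
wrist_force: [-0.4, 0.2, -0.8]
opening: 0.003
```

```bash
python3 -c "
from h import *
plan(.5358,-.3203,.122,11.1,5)"
```

```text
pos [ 516.9 -268.4  404.8] tip 222.8 yaw 11.03 F [-0.4  0.2 -0.8] op 0.003 t 4.0 j6 -0.86
[[-0.36, 0.06, 0.67], -0.0]
[[-0.36, 0.06, 0.67], -0.0]
[[-0.36, 0.06, 0.67], -0.0]
[[-0.36, 0.06, 0.67], -0.0]
[[-0.36, 0.06, 0.67], -0.0]
```

play_rows:
  moves:
    - [[-0.36,0.06,0.67],0,0]
    - [[-0.36,0.06,0.67],0,0]
    - [[-0.36,0.06,0.67],0,0]
    - [[-0.36,0.06,0.67],0,0]
    - [[-0.36,0.06,0.67],0,0]
    - [[-0.2,0,0],0,0]
    - [[-0.2,0,0],0,0]
    - [[-0.2,0,0],0,0]

```text
t: 5.0
ee_pos: [0.5395, -0.3362, 0.3051]
tool_rot: [[-0.193, 0.981, 0.0], [0.981, 0.193, 0.001], [0.001, 0.001, -1.0]]
wrist_force: [-0.5, 5.5, 2.4]
opening: 0.002
```

play_rows:
  moves:
    - [[-0.28,0,0.06],0,0]
    - [[-0.28,0,0.06],0,0]
    - [[-0.28,0,0.06],0,0]
    - [[-0.28,0,0.06],0,0]
    - [[-0.28,0,0.06],0,0]
    - [[-0.28,0,0.06],0,0]
    - [[-0.2,0,0.03],0,0]
    - [[0,0,0],0,0]

```text
t: 6.0
ee_pos: [0.5504, -0.3925, 0.2928]
tool_rot: [[-0.193, 0.981, 0.001], [0.981, 0.193, -0.002], [-0.002, 0.0, -1.0]]
wrist_force: [-0.5, 0.9, 0.4]
opening: 0.004
```

```bash
python3 - <<'E'
from h import *
o=r.observe();print(o["wrist_force"],o["ee_pos"])
t=cams.get_image("top");s=cams.get_image("side")
c=lambda p,x,y,w,h,k:cv2.resize(p["color"][y:y+h,x:x+w,::-1],None,fx=k,fy=k,interpolation=cv2.INTER_CUBIC)
cv2.imwrite("pics/d1.png",np.hstack([c(t,350,150,150,130,3),c(s,265,90,110,130,3)]))
E
```

```text
[-0.47522946  0.86296721  0.42736751] [ 0.55037964 -0.39249406  0.29284605]
```

View pics/d1.png

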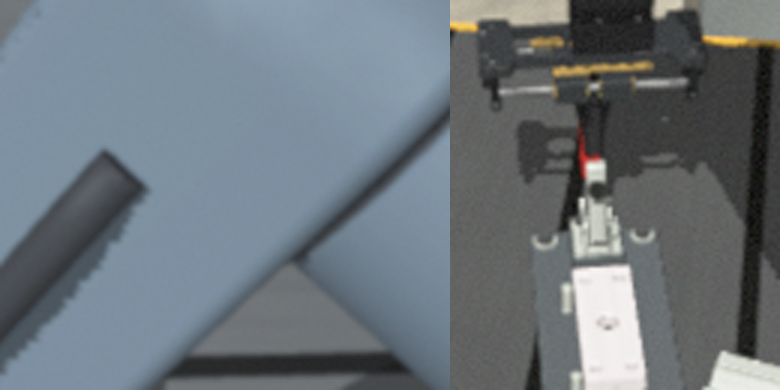

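play_rows:
  moves:
    - [[-0.04,0,0.05],0,0]
    - [[-0.04,0,0.05],0,0]
    - [[-0.03,0,0.04],0,0]
    - [[0,0,0],0,0]
    - [[0,0,0],0,0]
    - [[0,0,0],0,0]
    - [[0,0,0],0,0]
    - [[0,0,0],0,0]

```text
t: 7.1
ee_pos: [0.551, -0.3942, 0.2905]
tool_rot: [[-0.194, 0.981, 0.0], [0.981, 0.194, 0.001], [0.001, 0.0, -1.0]]
wrist_force: [-2.1, 5.0, 11.2]
opening: 0.004
```

play_rows:
  moves:
    - [[0,0,-0.8],0,0]
    - [[0,0,-1],0,0]
    - [[0,0,-1],0,0.7]
    - [[1,0,-0.2],0,1]
    - [[1,0,0],0,1]
    - [[0,0,0],0,1]
    - [[0,0,0],0,1]
    - [[0,0,0],0,1]

```text
t: 8.1
ee_pos: [0.5396, -0.3372, 0.3782]
tool_rot: [[-0.193, 0.981, 0.001], [0.981, 0.193, -0.001], [-0.001, 0.0, -1.0]]
wrist_force: [-0.7, 0.2, -0.0]
opening: 0.602
```

```bash
python3 - <<'E'
from h import *
s=cams.get_image("side")
print(plate(s,(317,190),.05), plate(s,(317,205),.05))
cv2.imwrite("pics/e1.png",cv2.resize(s["color"][60:250,240:390,::-1],None,fx=3,fy=3,interpolation=cv2.INTER_CUBIC))
plan(.5185,-.232,.055,11.1,8)
E
```

```text
(array([ 519.7, -213.5]), array([ 61.3, 181.3]), np.float32(101.0)) (array([ 519.7, -213.5]), array([ 61.3, 181.3]), np.float32(101.0))
pos [ 539.5 -337.2  378.2] tip 196.2 yaw 11.12 F [ 0.4 -0.2  0.2] op 0.65 t 8.15 j6 -0.93
[[0.45, -0.0, 0.59], 0.0]
[[0.45, -0.0, 0.59], 0.0]
[[0.45, -0.0, 0.59], 0.0]
[[0.45, -0.0, 0.59], 0.0]
[[0.45, -0.0, 0.59], 0.0]
[[0.45, -0.0, 0.59], 0.0]
[[0.45, -0.0, 0.59], 0.0]
[[0.45, -0.0, 0.59], 0.0]
```

View pics/e1.png

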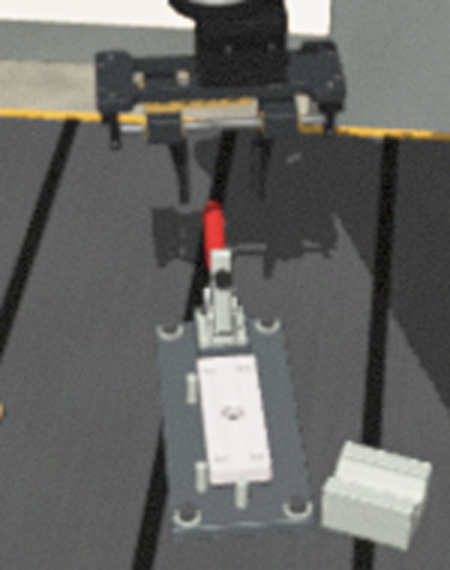

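play_rows:
  moves:
    - [[0.9,0,0],0,1]
    - [[0.9,0,0],0,1]
    - [[0.9,0,0],0,1]
    - [[0.9,0,0.6],0,1]
    - [[0,0,1],0,1]
    - [[0,0,1],0,1]
    - [[0,0,1],0,1]
    - [[0,0,0.4],0,1]

```text
t: 9.15
ee_pos: [0.5182, -0.2305, 0.2566]
tool_rot: [[-0.193, 0.981, -0.002], [0.981, 0.193, 0.001], [0.002, -0.002, -1.0]]
wrist_force: [0.6, -0.6, 0.3]
opening: 1.0
```

```bash
python3 - <<'E'
from h import *
s=cams.get_image("side")
px=lambda L:(np.array(L,float)+.5)/3-.5+[240,60]
q=toz(s,px([(232,411),(200,358),(250,355),(268,470),(212,480)]),.05)
print(q.round(4).tolist(),q[1:].mean(0))
plan(.5185,-.232,.0405,11.1,3)
cv2.imwrite("pics/e2.png",cv2.resize(s["color"][100:250,240:400,::-1],None,fx=4,fy=4,interpolation=cv2.INTER_CUBIC))
E
```

```text
[[0.5192, -0.2337, 0.05], [0.555, -0.299, 0.05], [0.5112, -0.3075, 0.05], [0.4819, -0.1664, 0.05], [0.5264, -0.1504, 0.05]] [ 0.51863535 -0.23083784  0.05      ]
pos [ 518.  -230.4  255.9] tip 73.9 yaw 11.14 F [-0.3 -0.3 -0.3] op 0.998 t 9.2 j6 -0.81
[[-0.02, 0.0, 0.37], 0.0]
[[-0.02, 0.0, 0.37], 0.0]
[[-0.02, 0.0, 0.37], 0.0]
```

View pics/e2.png

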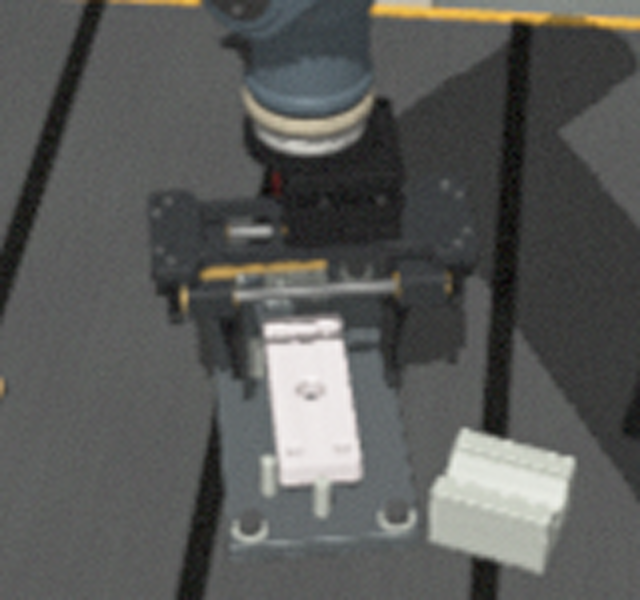

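play_rows:
  moves:
    - [[-0.03,0,0.5],0,1]
    - [[-0.03,0,0.4],0,1]
    - [[0,0,0.21],0,1]
    - [[0,0,0],0,0.3]
    - [[0,0,0],0,0.3]
    - [[0,0,0],0,0.3]
    - [[0,0,0],0,0.3]
    - [[0,0,0],0,0.3]

```text
t: 10.2
ee_pos: [0.5189, -0.2319, 0.2253]
tool_rot: [[-0.194, 0.981, 0.001], [0.981, 0.194, -0.0], [-0.001, 0.001, -1.0]]
wrist_force: [0.8, 0.0, 1.2]
opening: 0.569
```

```bash
python3 -c "
from h import *
plan(.5185,-.232,.0405,11.1,1);print(r.observe()['tool_rot'][2])"
```

```text
pos [ 518.9 -231.9  225.3] tip 43.3 yaw 11.17 F [0.8 0.  1.2] op 0.569 t 10.2 j6 -0.81
[[-0.0, -0.01, 0.09], 0.001]
[-5.34782666e-04  6.58187667e-04 -9.99999640e-01]
```

play_rows:
  moves:
    - [[0,0,0],0,0.75]
    - [[0,0,0],0,0.75]
    - [[0,0,0.1],0,0.75]
    - [[0,0,0],0,0.3]
    - [[0,0,0],0,0.3]
    - [[0,0,0],0,0.3]
    - [[0,0,0],0,0.3]
    - [[0,0,-0.2],0,0.3]

```text
t: 11.2
ee_pos: [0.5184, -0.2316, 0.2276]
tool_rot: [[-0.194, 0.981, -0.002], [0.981, 0.194, 0.001], [0.002, -0.002, -1.0]]
wrist_force: [0.3, 0.5, -2.8]
opening: 0.569
```

play_rows:
  moves:
    - [[0,0,-0.7],0,0.3]
    - [[0,0,-1],0,0.3]
    - [[0.5,0,-1],0,0.3]
    - [[0.98,-0.2,-0.7],0,0.3]
    - [[0.98,-0.2,-0.1],0,0.3]
    - [[0.98,-0.2,0],0,0.3]
    - [[0.98,-0.2,0],0,0.3]
    - [[0.98,-0.2,0],0,0.3]

```text
t: 12.2
ee_pos: [0.4572, -0.0778, 0.3333]
tool_rot: [[-0.194, 0.981, -0.0], [0.981, 0.194, 0.0], [0.0, -0.0, -1.0]]
wrist_force: [-0.2, 0.7, -2.4]
opening: 0.569
```

```bash
python3 -c "
from h import *
print(r.observe()['joint_pos'])
plan(.5154,.3216,.150,108,16)"
```

```text
[-4.10186082e-01  4.29033520e-01  1.90070132e+00  1.10465069e-04
  8.12072768e-01 -6.05002640e-01]
pos [457.2 -77.8 333.3] tip 151.3 yaw 11.16 F [-0.2  0.7 -2.4] op 0.569 t 12.2 j6 -0.61
[[0.79, 0.28, 0.0], 0.091]
[[0.81, 0.21, 0.0], 0.091]
[[0.83, 0.13, 0.0], 0.091]
[[0.84, 0.06, 0.0], 0.091]
[[0.84, -0.02, 0.0], 0.091]
[[0.84, -0.1, 0.0], 0.091]
[[0.82, -0.17, 0.0], 0.091]
[[0.8, -0.24, 0.0], 0.091]
[[0.78, -0.32, 0.0], 0.091]
[[0.75, -0.39, 0.0], 0.091]
[[0.71, -0.45, 0.0], 0.091]
[[0.67, -0.51, 0.0], 0.091]
[[0.62, -0.57, 0.0], 0.091]
[[0.56, -0.63, 0.0], 0.091]
[[0.5, -0.67, 0.0], 0.091]
[[0.44, -0.72, 0.0], 0.091]
```

play_rows:
  moves:
    - [[0.79,0.28,0],0.091,0.3]
    - [[0.81,0.21,0],0.091,0.3]
    - [[0.83,0.13,0],0.091,0.3]
    - [[0.84,0.06,0],0.091,0.3]
    - [[0.84,-0.02,0],0.091,0.3]
    - [[0.84,-0.1,0],0.091,0.3]
    - [[0.82,-0.17,0],0.091,0.3]
    - [[0.8,-0.24,0],0.091,0.3]

```text
t: 13.2
ee_pos: [0.487, 0.1214, 0.3332]
tool_rot: [[0.511, 0.86, -0.001], [0.86, -0.511, -0.0], [-0.0, -0.0, -1.0]]
wrist_force: [-0.2, -0.5, -2.3]
opening: 0.572
```

play_rows:
  moves:
    - [[0.78,-0.32,0],0.091,0.3]
    - [[0.75,-0.39,0],0.091,0.3]
    - [[0.71,-0.45,0],0.091,0.3]
    - [[0.67,-0.51,0],0.091,0.3]
    - [[0.62,-0.57,0],0.091,0.3]
    - [[0.56,-0.63,0],0.091,0.3]
    - [[0.5,-0.67,0],0.091,0.3]
    - [[0.44,-0.72,0],0.091,0.3]

```text
t: 14.2
ee_pos: [0.5168, 0.3211, 0.3329]
tool_rot: [[0.953, 0.302, -0.001], [0.302, -0.953, -0.001], [-0.001, 0.0, -1.0]]
wrist_force: [1.2, -0.4, -2.4]
opening: 0.57
```

```bash
python3 - <<'E'
from h import *
plan(.5154,.3216,.092,107.95,8)
t=cams.get_image("top");s=cams.get_image("side")
c=lambda p,x,y,w,h,k:cv2.resize(p["color"][y:y+h,x:x+w,::-1],None,fx=k,fy=k,interpolation=cv2.INTER_CUBIC)
cv2.imwrite("pics/f1.png",np.hstack([c(t,85,135,130,140,3),c(s,205,310,130,140,3)]))
E
```

```text
pos [516.8 321.1 332.9] tip 150.9 yaw -72.42 F [ 1.2 -0.4 -2.4] op 0.57 t 14.2 j6 1.64
[[-0.01, -0.0, 0.25], -0.001]
[[-0.01, -0.0, 0.25], -0.001]
[[-0.01, -0.0, 0.25], -0.001]
[[-0.01, -0.0, 0.25], -0.001]
[[-0.01, -0.0, 0.25], -0.001]
[[-0.01, -0.0, 0.25], -0.001]
[[-0.01, -0.0, 0.25], -0.001]
[[-0.01, -0.0, 0.25], -0.001]
```

View pics/f1.png

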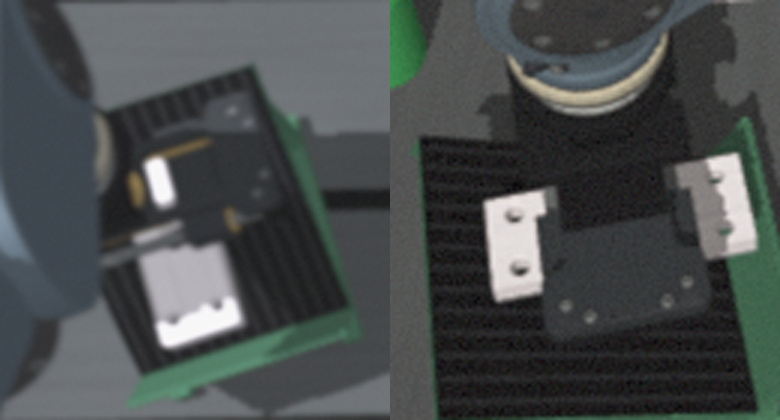

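play_rows:
  moves:
    - [[0,0,0.3],0,0.3]
    - [[0,0,0.3],0,0.3]
    - [[0,0,0.2],0,0.3]
    - [[0,0,0.2],0,0.3]
    - [[0,0,0.2],0,0.3]
    - [[0,0,0.2],0,0.3]
    - [[0,0,0.1],0,0.3]
    - [[0,0,0.1],0,0.3]

```text
t: 15.3
ee_pos: [0.5177, 0.3205, 0.285]
tool_rot: [[0.952, 0.305, 0.001], [0.305, -0.952, 0.0], [0.001, 0.0, -1.0]]
wrist_force: [-2.1, -1.7, 0.4]
opening: 0.568
```

play_rows:
  moves:
    - [[0,0,0.08],0,0.3]
    - [[0,0,0.08],0,0.3]
    - [[0,0,0.06],0,0.3]
    - [[0,0,0.05],0,0.3]
    - [[0,0,0.03],0,0.3]
    - [[0,0,0],0,0.3]
    - [[0,0,0],0,0.3]
    - [[0,0,0],0,0.3]

```text
t: 16.3
ee_pos: [0.5171, 0.3205, 0.276]
tool_rot: [[0.952, 0.305, -0.0], [0.305, -0.952, 0.0], [-0.0, -0.0, -1.0]]
wrist_force: [-0.6, 0.6, 1.8]
opening: 0.57
```

```bash
python3 - <<'E'
from h import *
plan(.5154,.3216,.092,107.95,1)
t=cams.get_image("top");s=cams.get_image("side")
c=lambda p,x,y,w,h,k:cv2.resize(p["color"][y:y+h,x:x+w,::-1],None,fx=k,fy=k,interpolation=cv2.INTER_CUBIC)
cv2.imwrite("pics/f2.png",np.hstack([c(t,85,145,130,130,3),c(s,205,320,130,130,3)]))
E
```

```text
pos [517.1 320.5 276. ] tip 94.0 yaw -72.24 F [-0.6  0.6  1.8] op 0.57 t 16.3 j6 1.63
[[-0.04, -0.05, 0.07], -0.003]
```

View pics/f2.png

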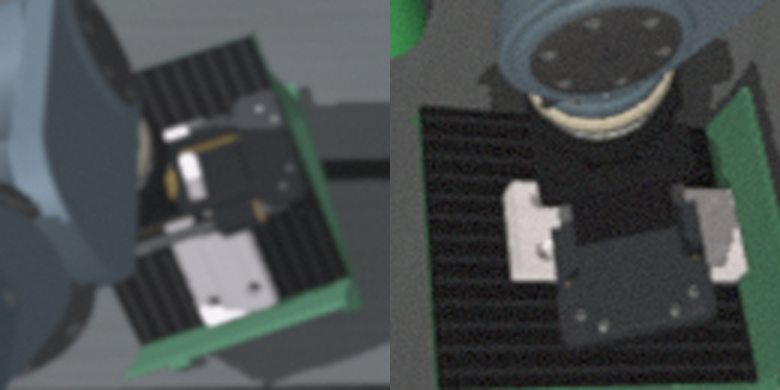

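play_rows:
  moves:
    - [[0,0,0.05],0,0.3]
    - [[-0.03,0,0.017],0,0.3]
    - [[-0.03,0,0.017],0,0.3]
    - [[-0.03,0,0.017],0,0.3]
    - [[-0.03,0,0.017],0,0.3]
    - [[-0.03,0,0.017],0,0.3]
    - [[0,0,0],0,0.3]
    - [[0,0,0],0,0.3]

```text
t: 17.4
ee_pos: [0.5135, 0.3192, 0.2725]
tool_rot: [[0.952, 0.305, 0.002], [0.305, -0.952, 0.001], [0.002, 0.0, -1.0]]
wrist_force: [1.4, -0.3, 3.5]
opening: 0.57
```

play_rows:
  moves:
    - [[-0.03,0,0.017],0,0.3]
    - [[-0.03,0,0.017],0,0.3]
    - [[-0.03,0,0.017],0,0.3]
    - [[-0.03,0,0.017],0,0.3]
    - [[0,0,0],0,0.3]
    - [[0,0,0],0,0.3]
    - [[0,0,0],0,0.3]
    - [[0,0,0],0,0.3]

```text
t: 18.4
ee_pos: [0.5122, 0.3187, 0.2725]
tool_rot: [[0.952, 0.305, 0.01], [0.305, -0.952, 0.003], [0.011, -0.0, -1.0]]
wrist_force: [4.5, 0.5, 9.9]
opening: 0.57
```

play_rows:
  moves:
    - [[0,0,0],0,0.8]
    - [[0,0,0],0,0.9]
    - [[0,0,0],0,0.9]
    - [[0,0,-0.5],0,1]
    - [[0,0,-1],0,1]
    - [[-0.3,0.3,-1],0.18,1]
    - [[0.5,0.9,-0.2],0.18,1]
    - [[0.5,0.9,0],0.18,1]

```text
t: 19.4
ee_pos: [0.5362, 0.254, 0.3532]
tool_rot: [[0.973, -0.233, 0.004], [-0.233, -0.973, 0.001], [0.003, -0.002, -1.0]]
wrist_force: [0.2, 0.3, -0.1]
opening: 1.0
```

```bash
cat >> h.py <<'E'
def onrack(p,h,show=None):
    O=np.array([.458,.3033,.05]);R=Rz(np.radians(17.9))@RACK
    R0=np.array(p["orientation"]); n=R[:,2]
    c=p["color"].astype(int); m=((c.min(2)>120)&(c.max(2)-c.min(2)<40)).astype(np.uint8)
    ok=cv2.fillConvexPoly(np.zeros(m.shape,np.uint8),proj(p,np.array([[-.01,.08,h],[.19,.08,h],[.19,-.08,h],[-.01,-.08,h]])@R.T+O).astype(np.int32),1)
    v,u=np.nonzero(m&ok)
    d=np.c_[(u-p["cx"])/p["fx"],(v-p["cy"])/p["fy"],np.ones(len(u))]@R0.T; o=np.array(p["origin"])
    X=o+d*(((O+h*n-o)@n)/(d@n))[:,None]; L=((X-O)@R)[:,:2]*1000
    w=cv2.minAreaRect(L.astype(np.float32)); a=w[2]; a=(a+45)%90-45
    return len(u),np.round(w[0],1),np.round(w[1],1),round(a,1),np.round(np.percentile(L,[1,99],axis=0),1).tolist()
E
python3 - <<'E'
from h import *
s=cams.get_image("side");t=cams.get_image("top")
print(onrack(s,.015),onrack(t,.015))
plan(.449,.045,.06,102.5,8)
E
```

```text
(2400, array([73.1,  1.7]), array([ 57.7, 148.1]), -0.1, [[1.1, -26.4], [145.6, 30.1]]) (1113, array([ 87.6, -17.7]), array([179. ,  95.8]), 3.1, [[-1.2, -58.1], [170.6, 30.0]])
pos [537.  252.  352.3] tip 170.3 yaw -103.44 F [ 0.1 -0.4 -0.4] op 1.002 t 19.5 j6 2.06
[[-0.16, 0.92, 0.46], -0.057]
[[-0.21, 0.91, 0.46], -0.057]
[[-0.26, 0.9, 0.46], -0.057]
[[-0.31, 0.88, 0.46], -0.057]
[[-0.36, 0.87, 0.46], -0.057]
[[-0.41, 0.84, 0.46], -0.057]
[[-0.46, 0.82, 0.46], -0.057]
[[-0.5, 0.79, 0.46], -0.057]
```

play_rows:
  moves:
    - [[-0.16,0.92,0.4],-0.057,1]
    - [[-0.21,0.91,0.4],-0.057,1]
    - [[-0.26,0.9,0.4],-0.057,1]
    - [[-0.31,0.88,0.5],-0.057,1]
    - [[-0.36,0.87,0.5],-0.057,1]
    - [[-0.41,0.84,0.5],-0.057,1]
    - [[-0.46,0.82,0.5],-0.057,1]
    - [[-0.5,0.79,0.5],-0.058,1]

```text
t: 20.5
ee_pos: [0.4483, 0.0469, 0.2401]
tool_rot: [[0.973, 0.229, 0.001], [0.229, -0.973, 0.0], [0.001, 0.0, -1.0]]
wrist_force: [0.5, -0.6, -0.7]
opening: 0.997
```

```bash
python3 - <<'E'
from h import *
s=cams.get_image("side")
print(plate(s,(320,300),.015),plate(s,(340,304),.015))
plan(.449,.045,.0055,102.5,3)
E
```

```text
(array([448.5,  46.6]), array([140.7,  58.4]), np.float32(12.3)) None
pos [446.6  45.1 238.6] tip 56.6 yaw -76.79 F [-0.9 -0.9 -1. ] op 0.999 t 20.55 j6 1.19
[[0.03, 0.01, 0.57], 0.004]
[[0.03, 0.01, 0.57], 0.004]
[[0.03, 0.01, 0.57], 0.004]
```

play_rows:
  moves:
    - [[0.03,0,0.5],0,1]
    - [[0.03,0,0.5],0,1]
    - [[0,0,0.4],0,1]
    - [[0,0,0.1],0,1]
    - [[0,0,0],0,1]
    - [[0,0,0],0,1]
    - [[0,0,0],0,1]
    - [[0,0,0],0,1]

```text
t: 21.55
ee_pos: [0.4503, 0.0474, 0.1952]
tool_rot: [[0.974, 0.225, 0.001], [0.225, -0.974, -0.0], [0.001, 0.0, -1.0]]
wrist_force: [-0.3, -0.1, -0.4]
opening: 1.001
```

play_rows:
  moves:
    - [[-0.04,0.05,0.15],0.008,1]
    - [[0,0,0.12],0,1]
    - [[0,0,0],0,0.3]
    - [[0,0,0],0,0.3]
    - [[0,0,0],0,0.3]
    - [[0,0,0],0,0.3]
    - [[0,0,0],0,0.3]
    - [[0,0,0],0,0.3]

```text
t: 22.55
ee_pos: [0.4496, 0.0456, 0.1869]
tool_rot: [[0.976, 0.217, 0.001], [0.217, -0.976, -0.0], [0.001, 0.0, -1.0]]
wrist_force: [0.1, -0.9, 0.6]
opening: 0.572
```

```bash
python3 - <<'E'
from h import *
plan(.5154,.3216,.180,107.95,10)
E
```

```text
pos [449.6  45.6 186.9] tip 4.9 yaw -77.46 F [ 0.1 -0.9  0.6] op 0.572 t 22.55 j6 1.21
[[0.41, -0.85, -0.58], -0.009]
[[0.42, -0.85, -0.58], -0.009]
[[0.43, -0.84, -0.58], -0.009]
[[0.44, -0.84, -0.58], -0.009]
[[0.45, -0.83, -0.58], -0.009]
[[0.45, -0.83, -0.58], -0.009]
[[0.46, -0.83, -0.58], -0.009]
[[0.47, -0.82, -0.58], -0.009]
[[0.48, -0.82, -0.58], -0.009]
[[0.48, -0.81, -0.58], -0.009]
```

play_rows:
  moves:
    - [[0,0,-0.8],0,0.3]
    - [[0,0,-1],0,0.3]
    - [[0,0,-1],0,0.3]
    - [[0.2,-0.5,-1],0,0.3]
    - [[0.4,-0.9,-1],0,0.3]
    - [[0.43,-0.92,-0.6],0,0.3]
    - [[0.45,-0.92,0],0,0.3]
    - [[0.45,-0.92,0],0,0.3]

```text
t: 23.55
ee_pos: [0.4783, 0.1811, 0.3487]
tool_rot: [[0.976, 0.217, -0.001], [0.217, -0.976, -0.0], [-0.001, -0.0, -1.0]]
wrist_force: [0.7, -0.2, -2.3]
opening: 0.57
```

play_rows:
  moves:
    - [[0.45,-0.92,0],0,0.3]
    - [[0.45,-0.92,0],0,0.3]
    - [[0.45,-0.92,0],0,0.3]
    - [[0.45,-0.9,0],0,0.3]
    - [[0.2,-0.6,0],-0.045,0.3]
    - [[0,0,0],-0.046,0.3]
    - [[0,0,0],0,0.3]
    - [[0,0,0],0,0.3]

```text
t: 24.55
ee_pos: [0.5094, 0.3175, 0.3485]
tool_rot: [[0.953, 0.304, -0.001], [0.304, -0.953, -0.001], [-0.001, 0.0, -1.0]]
wrist_force: [-0.7, 0.9, -2.3]
opening: 0.569
```

```bash
python3 - <<'E'
from h import *
plan(.5098,.3179,.150,107.75,2)
E
```

```text
pos [509.4 317.5 348.5] tip 166.5 yaw -72.28 F [-0.7  0.9 -2.3] op 0.569 t 24.55 j6 1.63
[[0.01, -0.0, 0.28], -0.0]
[[0.01, -0.0, 0.28], -0.0]
```

play_rows:
  moves:
    - [[0,0,0.4],0,0.3]
    - [[0,0,0.3],0,0.3]
    - [[0,0,0.2],0,0.3]
    - [[0,0,0.2],0,0.3]
    - [[0,0,0.2],0,0.3]
    - [[0,0,0.2],0,0.3]
    - [[0,0,0.12],0,0.3]
    - [[0,0,0.1],0,0.3]

```text
t: 25.55
ee_pos: [0.5102, 0.318, 0.2974]
tool_rot: [[0.952, 0.305, 0.002], [0.305, -0.952, 0.001], [0.002, -0.0, -1.0]]
wrist_force: [-1.1, 0.0, 1.8]
opening: 0.571
```

play_rows:
  moves:
    - [[0,0,0.08],0,0.3]
    - [[0,0,0.08],0,0.3]
    - [[0,0,0.06],0,0.3]
    - [[0,0,0.04],0,0.3]
    - [[-0.03,0,0.017],0,0.3]
    - [[-0.03,0,0.017],0,0.3]
    - [[0,0,0],0,0.3]
    - [[0,0,0],0,0.3]

```text
t: 26.55
ee_pos: [0.5077, 0.3173, 0.2883]
tool_rot: [[0.952, 0.305, -0.001], [0.305, -0.952, -0.0], [-0.001, 0.0, -1.0]]
wrist_force: [-1.1, 0.2, 0.5]
opening: 0.573
```

play_rows:
  moves:
    - [[-0.03,0,0.03],0,0.3]
    - [[-0.03,0,0.03],0,0.3]
    - [[-0.03,0,0.02],0,0.3]
    - [[-0.03,0,0.017],0,0.3]
    - [[0,0,0],0,0.3]
    - [[0,0,0],0,0.3]
    - [[0,0,0],0,0.3]
    - [[0,0,0],0,0.3]

```text
t: 27.55
ee_pos: [0.5044, 0.3162, 0.2855]
tool_rot: [[0.952, 0.305, -0.0], [0.305, -0.952, -0.0], [-0.0, 0.0, -1.0]]
wrist_force: [-0.0, -0.9, 0.6]
opening: 0.568
```

play_rows:
  moves:
    - [[-0.02,0,0.03],0,0.3]
    - [[-0.02,0,0.03],0,0.3]
    - [[-0.03,0,0.017],0,0.3]
    - [[-0.03,0,0.017],0,0.3]
    - [[0,0,0],0,0.3]
    - [[0,0,0],0,0.3]
    - [[0,0,0],0,0.3]
    - [[0,0,0],0,0.3]

```text
t: 28.55
ee_pos: [0.5033, 0.3158, 0.2841]
tool_rot: [[0.952, 0.305, 0.006], [0.305, -0.952, 0.002], [0.007, -0.0, -1.0]]
wrist_force: [2.1, 0.5, 5.6]
opening: 0.57
```

play_rows:
  moves:
    - [[-0.03,0,0.01],0,0.3]
    - [[-0.03,0,0.01],0,0.3]
    - [[0,0,0],0,0.3]
    - [[0,0,0],0,0.3]
    - [[0,0,0],0,0.8]
    - [[0,0,0],0,0.9]
    - [[0,0,-0.1],0,0.9]
    - [[0,0,-1],0,1]

```text
t: 29.55
ee_pos: [0.4988, 0.3143, 0.313]
tool_rot: [[0.952, 0.305, -0.007], [0.305, -0.952, -0.003], [-0.007, 0.0, -1.0]]
wrist_force: [0.3, -0.4, 0.1]
opening: 0.927
```

play_rows:
  moves:
    - [[0,0,-1],0,1]
    - [[0,0.4,-0.8],0,1]
    - [[0.3,0.9,0],0,1]
    - [[0.5,0.9,0],0,1]
    - [[0.5,0.9,0],0,1]
    - [[0.5,0.9,0],0,1]
    - [[0.5,0.9,0],0,1]
    - [[0.5,0.9,0],0,1]

```text
t: 30.55
ee_pos: [0.6333, 0.1739, 0.3686]
tool_rot: [[0.952, 0.305, -0.002], [0.305, -0.952, -0.0], [-0.002, -0.0, -1.0]]
wrist_force: [0.0, 0.3, -0.7]
opening: 0.998
```

```bash
python3 - <<'E'
from h import *
s=cams.get_image("side");t=cams.get_image("top")
print(onrack(s,.030),onrack(t,.03))
for p,uv in((s,(248,275)),(t,(298,172))): print(plate(p,uv,.015))
plan(.625,.0125,.08,74,8)
c=lambda p,x,y,w,h,k:cv2.resize(p["color"][y:y+h,x:x+w,::-1],None,fx=k,fy=k,interpolation=cv2.INTER_CUBIC)
cv2.imwrite("pics/g1.png",np.hstack([c(t,85,145,130,130,3),c(s,205,320,135,130,3)]))
E
```

```text
(2919, array([76.4,  5.2]), array([156.4,  65.4]), 0.0, [[0.5, -26.8], [152.8, 37.1]]) (39, array([ 12.7, -28.8]), array([ 6.2, 27.4]), -21.7, [[-0.0, -31.9], [25.8, -22.0]])
(array([648.6,  17.1]), array([13. , 29.4]), np.float32(128.6))
(array([625.7,  11.9]), array([ 53.9, 145. ]), np.float32(164.2))
pos [634.9 172.3 368.7] tip 186.7 yaw -72.43 F [-0.3 -1.  -1.5] op 1.0 t 30.65 j6 1.36
[[-0.24, 0.62, 0.44], 0.073]
[[-0.19, 0.64, 0.44], 0.073]
[[-0.15, 0.65, 0.44], 0.073]
[[-0.1, 0.66, 0.44], 0.073]
[[-0.05, 0.67, 0.44], 0.073]
[[-0.0, 0.67, 0.44], 0.073]
[[0.05, 0.67, 0.44], 0.073]
[[0.1, 0.66, 0.44], 0.073]
```

View pics/g1.png

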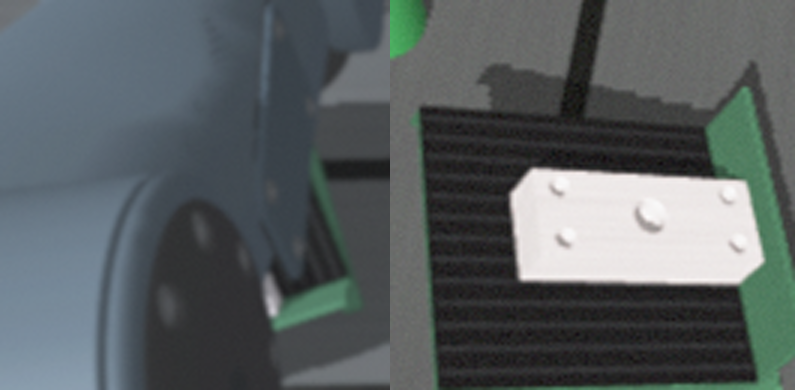

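The two plates lie flat, in line (crop right: corners (530,168)–(765,262)), low end on the green lip. Now the far plate.

play_rows:
  moves:
    - [[-0.24,0.62,0],0.073,1]
    - [[-0.19,0.64,0],0.073,1]
    - [[-0.15,0.65,0],0.073,1]
    - [[-0.1,0.66,0],0.073,1]
    - [[-0.05,0.67,0.3],0.073,1]
    - [[0,0.67,0.5],0.073,1]
    - [[0.05,0.67,0.7],0.073,1]
    - [[0.1,0.66,1],0.073,1]

```text
t: 31.65
ee_pos: [0.6235, 0.0148, 0.2941]
tool_rot: [[0.962, -0.272, 0.001], [-0.272, -0.962, 0.0], [0.001, -0.001, -1.0]]
wrist_force: [0.2, -0.2, -0.1]
opening: 0.999
```

play_rows:
  moves:
    - [[0,0,1],0,1]
    - [[0,0,1],0,1]
    - [[0,0,0.7],0,1]
    - [[0,0,0.3],0,1]
    - [[0,0,0],0,1]
    - [[0,0,0],0,1]
    - [[0,0,0],0,1]
    - [[0,0,0],0,1]

```text
t: 32.65
ee_pos: [0.6242, 0.0145, 0.2049]
tool_rot: [[0.963, -0.271, 0.001], [-0.271, -0.963, -0.0], [0.001, -0.0, -1.0]]
wrist_force: [0.4, 0.7, 0.6]
opening: 1.003
```

```bash
python3 - <<'E'
from h import *
plan(.6252,.0128,.0051,74,1)
E
```

```text
pos [624.2  14.5 204.9] tip 22.9 yaw -105.71 F [0.4 0.7 0.6] op 1.003 t 32.65 j6 1.69
[[0.05, 0.04, 0.59], 0.005]
```

play_rows:
  moves:
    - [[0.05,0.04,0.3],0.005,1]
    - [[0,0,0.29],0,1]
    - [[0,0,0],0,1]
    - [[0,0,0],0,0.3]
    - [[0,0,0],0,0.3]
    - [[0,0,0],0,0.3]
    - [[0,0,0],0,0.3]
    - [[0,0,0],0,0.3]

```text
t: 33.65
ee_pos: [0.6251, 0.0127, 0.1866]
tool_rot: [[0.961, -0.275, 0.0], [-0.275, -0.961, -0.0], [0.0, 0.0, -1.0]]
wrist_force: [-0.4, -1.2, 1.4]
opening: 0.569
```

```bash
python3 - <<'E'
from h import *
plan(.505,.3162,.17,107.75,16)
E
```

```text
pos [625.1  12.7 186.6] tip 4.6 yaw -105.99 F [-0.4 -1.2  1.4] op 0.569 t 33.65 j6 1.69
[[-0.41, -0.54, -0.34], -0.037]
[[-0.39, -0.55, -0.34], -0.037]
[[-0.37, -0.57, -0.34], -0.037]
[[-0.35, -0.58, -0.34], -0.037]
[[-0.33, -0.59, -0.34], -0.037]
[[-0.31, -0.61, -0.34], -0.037]
[[-0.29, -0.62, -0.34], -0.037]
[[-0.26, -0.63, -0.34], -0.037]
[[-0.24, -0.64, -0.34], -0.037]
[[-0.22, -0.64, -0.34], -0.037]
[[-0.19, -0.65, -0.34], -0.037]
[[-0.17, -0.66, -0.34], -0.037]
[[-0.14, -0.66, -0.34], -0.037]
[[-0.12, -0.67, -0.34], -0.037]
[[-0.1, -0.67, -0.34], -0.037]
[[-0.07, -0.68, -0.34], -0.037]
```

play_rows:
  moves:
    - [[0,0,-0.8],0,0.3]
    - [[0,0,-1],0,0.3]
    - [[0,0,-1],0,0.3]
    - [[-0.3,0,-1],0,0.3]
    - [[-0.8,0,-1],0,0.3]
    - [[-0.9,-0.3,-1],0,0.3]
    - [[-0.6,-0.9,-0.2],0,0.3]
    - [[-0.5,-0.9,0],0,0.3]

```text
t: 34.65
ee_pos: [0.5522, 0.0998, 0.367]
tool_rot: [[0.961, -0.276, 0.0], [-0.276, -0.961, 0.0], [0.0, -0.0, -1.0]]
wrist_force: [0.2, 0.5, -3.1]
opening: 0.569
```

```bash
python3 - <<'E'
from h import *
plan(.5032,.3158,.182,107.75,10)
E
```

```text
pos [552.2  99.8 367. ] tip 185.0 yaw -106.04 F [ 0.2  0.5 -3.1] op 0.569 t 34.65 j6 1.83
[[-0.36, -0.65, 0.01], -0.059]
[[-0.32, -0.67, 0.01], -0.059]
[[-0.28, -0.68, 0.01], -0.059]
[[-0.24, -0.7, 0.01], -0.059]
[[-0.19, -0.71, 0.01], -0.059]
[[-0.15, -0.72, 0.01], -0.059]
[[-0.11, -0.73, 0.01], -0.059]
[[-0.07, -0.74, 0.01], -0.059]
[[-0.02, -0.74, 0.01], -0.059]
[[0.02, -0.74, 0.01], -0.059]
```

play_rows:
  moves:
    - [[-0.36,-0.65,0],-0.059,0.3]
    - [[-0.32,-0.67,0],-0.059,0.3]
    - [[-0.28,-0.68,0],-0.059,0.3]
    - [[-0.24,-0.7,0],-0.059,0.3]
    - [[-0.19,-0.71,0],-0.059,0.3]
    - [[-0.15,-0.72,0],-0.059,0.3]
    - [[-0.11,-0.73,0],-0.059,0.3]
    - [[-0.07,-0.74,0],-0.059,0.3]

```text
t: 35.65
ee_pos: [0.5128, 0.2726, 0.3656]
tool_rot: [[0.981, 0.193, -0.002], [0.193, -0.981, -0.0], [-0.002, -0.0, -1.0]]
wrist_force: [-0.0, -0.0, -3.3]
opening: 0.57
```

play_rows:
  moves:
    - [[-0.02,-0.74,0],-0.059,0.3]
    - [[0.02,-0.74,0],-0.059,0.3]
    - [[0,0,0],0,0.3]
    - [[0,0,0],0,0.3]
    - [[0,0,0.1],0,0.3]
    - [[0,0,0.2],0,0.3]
    - [[0,0,0.1],0,0.3]
    - [[0,0,0],0,0.3]

```text
t: 36.65
ee_pos: [0.5037, 0.3151, 0.3539]
tool_rot: [[0.952, 0.305, -0.001], [0.305, -0.952, -0.0], [-0.001, 0.0, -1.0]]
wrist_force: [0.6, 0.2, -2.4]
opening: 0.57
```

```bash
python3 - <<'E'
from h import *
plan(.5032,.3158,.125,107.75,1)
E
```

```text
pos [503.7 315.1 353.9] tip 171.9 yaw -72.22 F [ 0.6  0.2 -2.4] op 0.57 t 36.65 j6 1.63
[[-0.01, -0.03, 1.56], 0.001]
```

play_rows:
  moves:
    - [[0,-0.03,0.3],0,0.3]
    - [[0,0,0.25],0,0.3]
    - [[0,0,0.2],0,0.3]
    - [[0,0,0.2],0,0.3]
    - [[0,0,0.2],0,0.3]
    - [[0,0,0.2],0,0.3]
    - [[0,0,0.12],0,0.3]
    - [[0,0,0.1],0,0.3]

```text
t: 37.65
ee_pos: [0.5041, 0.3164, 0.3075]
tool_rot: [[0.952, 0.306, 0.003], [0.306, -0.952, 0.001], [0.003, -0.0, -1.0]]
wrist_force: [-0.2, 0.2, 1.4]
opening: 0.57
```

play_rows:
  moves:
    - [[0,0,0.06],0,0.3]
    - [[-0.02,0,0.04],0,0.3]
    - [[-0.03,0,0.03],0,0.3]
    - [[-0.03,0,0.025],0,0.3]
    - [[-0.03,0,0.017],0,0.3]
    - [[-0.03,0,0.017],0,0.3]
    - [[0,0,0],0,0.3]
    - [[0,0,0],0,0.3]

```text
t: 38.65
ee_pos: [0.4993, 0.3149, 0.3016]
tool_rot: [[0.952, 0.306, -0.0], [0.306, -0.952, -0.0], [-0.0, 0.0, -1.0]]
wrist_force: [0.9, -0.9, 1.2]
opening: 0.572
```

play_rows:
  moves:
    - [[-0.03,0,0.03],0,0.3]
    - [[-0.03,0,0.03],0,0.3]
    - [[-0.03,0,0.03],0,0.3]
    - [[-0.03,0,0.03],0,0.3]
    - [[0,0,0],0,0.3]
    - [[0,0,0],0,0.3]
    - [[0,0,0],0,0.3]
    - [[0,0,0],0,0.3]

```text
t: 39.65
ee_pos: [0.4957, 0.3137, 0.2979]
tool_rot: [[0.952, 0.306, -0.001], [0.306, -0.952, -0.0], [-0.001, 0.0, -1.0]]
wrist_force: [-1.4, -0.9, 0.1]
opening: 0.572
```

play_rows:
  moves:
    - [[-0.02,0,0.02],0,0.3]
    - [[-0.02,0,0.02],0,0.3]
    - [[0,0,0],0,0.3]
    - [[0,0,0],0,0.3]
    - [[0,0,0],0,0.3]
    - [[0,0,0],0,0.3]
    - [[0,0,0],0,0.3]
    - [[0,0,0],0,0.3]

```text
t: 40.65
ee_pos: [0.4954, 0.3136, 0.2973]
tool_rot: [[0.952, 0.306, 0.002], [0.306, -0.952, 0.001], [0.002, -0.0, -1.0]]
wrist_force: [2.3, 0.7, 4.6]
opening: 0.572
```

play_rows:
  moves:
    - [[-0.04,0,0.015],0,0.3]
    - [[-0.03,0,0.015],0,0.3]
    - [[0,0,0],0,0.3]
    - [[0,0,0],0,0.3]
    - [[0,0,0],0,0.8]
    - [[0,0,0],0,0.9]
    - [[0,0,-0.1],0,0.9]
    - [[0,0,-1],0,1]

```text
t: 41.65
ee_pos: [0.4916, 0.3123, 0.3268]
tool_rot: [[0.952, 0.306, -0.007], [0.306, -0.952, -0.003], [-0.008, 0.0, -1.0]]
wrist_force: [0.6, 0.6, 0.2]
opening: 0.926
```

play_rows:
  moves:
    - [[0,0,-1],0,1]
    - [[0,0.4,-0.8],0,1]
    - [[-0.5,0.9,0],0,1]
    - [[-0.5,0.9,0],0,1]
    - [[0,0.9,0],0,1]
    - [[0,0.9,0],0,1]
    - [[0,0.9,0],0,1]
    - [[0,0.9,0],0,1]

```text
t: 42.65
ee_pos: [0.5172, 0.1372, 0.3826]
tool_rot: [[0.952, 0.306, -0.002], [0.306, -0.952, -0.0], [-0.002, -0.001, -1.0]]
wrist_force: [0.2, 0.3, -0.0]
opening: 1.002
```

play_rows:
  moves:
    - [[0,0.9,0],0,1]
    - [[0,0.9,0],0,1]
    - [[0,0.9,0],0,1]
    - [[0,0.9,0],0,1]
    - [[0,0.9,0],0,1]
    - [[0,0,0],0,1]
    - [[0,0,0],0,1]
    - [[0,0,0],0,1]

```text
t: 43.65
ee_pos: [0.5583, 0.0104, 0.3828]
tool_rot: [[0.952, 0.307, -0.001], [0.307, -0.952, 0.0], [-0.001, -0.001, -1.0]]
wrist_force: [-0.4, 0.6, -0.7]
opening: 1.001
```

```bash
python3 - <<'E'
from h import *
s=cams.get_image("side");t=cams.get_image("top")
print(onrack(s,.045),onrack(t,.045))
c=lambda p,x,y,w,h,k:cv2.resize(p["color"][y:y+h,x:x+w,::-1],None,fx=k,fy=k,interpolation=cv2.INTER_CUBIC)
cv2.imwrite("pics/h1.png",np.hstack([c(t,85,145,130,145,3),c(s,205,310,135,145,3)]))
E
```

```text
(3377, array([79.9,  8.7]), array([164.1,  72. ]), 0.3, [[0.6, -26.4], [159.9, 44.0]]) (1447, array([91.3, -5.2]), array([114.6,  62. ]), 0.0, [[39.5, -34.9], [147.2, 25.2]])
```

View pics/h1.png

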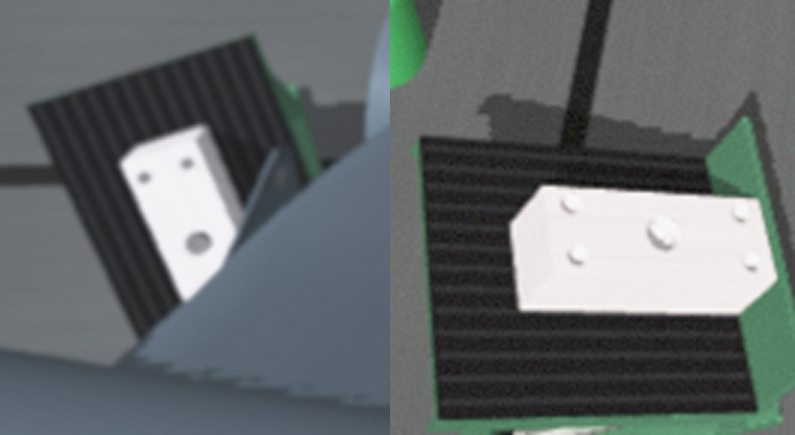

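```bash
python3 - <<'E'
from h import *
s=cams.get_image("side")
O=np.array([.458,.3033,.05]);R=Rz(np.radians(17.9))@RACK
g=s["color"].min(2).astype(float)
def sh(u,v,h):
    d=np.array([(u-s["cx"])/s["fx"],(v-s["cy"])/s["fy"],1])@np.array(s["orientation"]).T;o=np.array(s["origin"]);n=R[:,2]
    return ((o+d*(((O+h*n-o)@n)/(d@n))-O)@R*1000)[:2].round(1).tolist()
for v in range(386,412,4):   # uphill bottom edge, h=0 ; low top edge, h=45
    row=g[v]; a=np.arange(365,395) if 0 else np.arange(365-0,365)
    L=[u for u in range(360,385) if 0]
    u=next(u for u in range(368,385)) if 0 else None
    c=[u for u in range(366,385)] if 0 else None
    th=120; uu=np.arange(205+0,330)
    w=np.nonzero((row[205:340]>th))[0]
    # keep the plate run that contains u=420/..: plate centre at column 425-? 
    a,b=w.min()+205,w.max()+205
    f=lambda i:(i-1)+(th-row[i-1])/(row[i]-row[i-1]); gq=lambda i:i+(row[i]-th)/(row[i]-row[i+1])
    print(v,round(f(a),2),round(gq(b),2),sh(f(a),v,0),sh(gq(b),v,.045))
E
```

```text
386 244.42 330.43 [140.6, -23.9] [-2.5, -7.7]
390 244.8 331.38 [140.7, -16.6] [-2.5, -0.2]
394 245.36 332.34 [140.4, -9.5] [-2.5, 7.3]
398 245.65 333.03 [140.7, -2.4] [-2.0, 14.7]
402 246.12 333.99 [140.6, 4.6] [-2.1, 21.9]
406 246.46 330.99 [140.8, 11.5] [6.1, 29.3]
410 247.08 326.43 [140.4, 18.4] [17.1, 36.6]
```

```bash
python3 - <<'E'
from h import *
s=cams.get_image("side"); cv2.imwrite("pics/i1.png",s["color"][:,:,::-1])
E
```

```text
(no output)
```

View pics/i1.png

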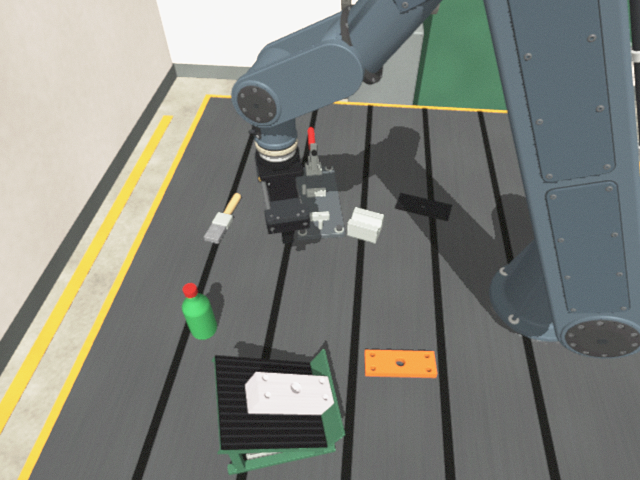

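```bash
python3 -c "
from bench import r
print(r.close_job(), r.observe()['t'])"
```

```text
the job is handed in; nothing more can be done
the job is handed in; nothing more can be done
```

I threw the clamp open to its stop, then stacked the three white plates on the drain rack: first the clamped plate, then the near one, then the far one. I handed the job in at about 44 s.

**Placing:** I lowered each plate so that it tilted in the grip until it lay on the slope. I then slid it down until the wrist force showed the backstop, and released it.

**Clamp:** at the end of the throw the handle pushed back with about 12 N, against the 3 N it takes to move. The last picture shows the handle in the same open position as right after I threw it.

**Stack:** the last side-camera measurements show it square to the rack within about 0.3°. The bottom plate's uphill end is at shelf x = 140.6 mm, where 140 means it touches the stop. The top plate's low end reads about −2 mm, which is physically impossible and close to the stated 2 mm calibration error, so I took it as touching.

**Not fully checked:**
- In the last top picture the arm hid part of the rack, so that camera did not confirm the low end of the stack.
- The middle plate was checked only by its stop force and a picture taken before the top plate went on.
- I did not measure the bottle, V-block, brush, orange plate or black plate again. They look unmoved in the last picture.

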